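# Slide a lidded fittings tray onto the tray below and press its pins home

### The arm

A 6-joint arm with a two-finger parallel gripper is mounted at the origin on the work surface. World frame = base frame: x ahead of the robot, y to its left, z up, the work surface at z = 0. Lengths are in m, angles in rad, forces in N, time in s.
With the tool pointing down it reaches from about 0.4 to 0.925 m from the base axis. Payload 3.4 kg.
Tool frame: the origin (TCP) lies on the centre line of the jaws, within the pads' length; the fingertips stand 17 mm ahead of it and the grasp point (between the pads) lies 2 mm behind it; z points along the fingers, y is the line along which they close (so a half turn about z gives the same grasp; the last joint's range is limited). The gripper opens to 85 mm and grips with 20 to 120 N. Pads are 22 mm wide; open, the fingers measure 114 mm over their backs; the gripper's body (76 mm by 85 mm) begins 54 mm behind the grasp point. The pads swing forward as they close: fully open they stand 13 mm farther back than shut.
Start: joints at [1.083, 0.307, 1.506, -0, 1.328, -0.073], TCP at [0.232, 0.526, 0.248] pointing down, gripper open.
Joint ranges: [-3.12, 3.12], [-1.05, 2.28], [0.14, 2.33], [-1.42, 4.57], [0.1, 2.73], [-2.68, 2.68]. Speed limits (rad/s): [2.57, 2.57, 3.14, 3.14, 3.14, 3.14].

### API

Orientations are given as a rotation vector (axis times angle).
In Python, from bench import bot gives the robot as it stands.
- The arm moves only by the shell command python3 -m creep 'ROWS'. ROWS is a JSON object of lists of equal length, an entry for each row: "travel": the shift along the world's x, y, z as a fraction of full scale, a list of three; "angular": the turn, a rotation vector about the world's x, y, z as a fraction of full scale, a list of three; "gripper": the finger opening in mm, from 0 to 85.4. A call has 1 to 5 rows; each row is the pose to reach, as a shift and turn from the pose commanded when the call began, turning the shorter way round; what a row does not reach only later rows make up. Full scale, the value 1, is 50 cm for a shift and pi rad for a turn. A row lasts 1/12 s, in which the tool goes at most 41.7 mm and 7.16 degrees, less where a joint would pass 70% of its speed; a pose out of reach is approached as far as the arm can. A call with a number of a shift or a turn outside -1 to 1 is refused whole. A call with a gripper value outside its range is refused whole. The fingers move at their own pace and stop on an object; the grip force is fixed at half the most. Time passes only in rows, so rows that repeat a pose let the fingers close. It gives the time, the measured TCP pose, the force, the opening and the grip force at its end, in the units of the state.
- bot.observe(): the state, without advancing time (a new reading comes with each control period).
- bot.grab_frame(name): name is "scene" or "side" or "wrist"; returns a dict with "img" (400x640x3 uint8, red, green, blue), "camera_matrix" (3x3 intrinsics, pixels), "rvec" (rotation vector, rad) and "tvec" (3), from world to camera coordinates, as OpenCV has them; the wrist camera has in their place "mount" (4x4, takes a point from camera to tool coordinates, whose origin is the TCP and whose axes are the flange's). Camera axes: x right, y down, z forward; pixel columns grow to the right and rows downward; lengths in m; the calibration is good to about 2 mm. A picture is of the moment at which its call begins: read the wrist's pose just before it. There is no depth.
- bot.finish_job(): hands the job in; it is judged then, once.
The state is a dict: "time_s": time; "joint_pos": joint angles; "qd": joint speeds; "tau": joint torques, N m; "eef_pos": TCP position; "ee_rot": TCP orientation; "wrist_force": force on the tool from outside, world axes, zero at the start; "ft_torque": the same for the moment, N m; "gripper_width": finger opening in m; "grasp_force": force on a finger pad.
Only numpy, scipy, OpenCV 4.12 (cv2) and the standard library are available. Lean on these libraries where they do the work, as an engineer would, in place of code of your own. Each camera call takes 0.05 s, during which the arm holds its last target. There are 200 camera calls.

### The job

The lidded orange tray of pipe fittings stands on its four pins on the plywood loading ledge. It is too wide to grip: slide it along the ledge and over the blue tray until its four corner pins drop into the blue tray's sockets, then press its lid down so that all the pins snap fully home and the tray sits flat and flush on the blue tray. Leave the coupling, the screwdriver and the jar where they are.

Things in the scene. Friction and masses are not known exactly. Their poses are not given: they have to be found in the camera images.
- stand: Fixed packing stand: blue lower tray (170 mm along x, 190 mm along y) with a light plywood loading ledge (195 by 210 mm) joined flush to its -x end. Origin on the bench under the middle of the blue tray; x points from ledge to blue tray (the way to slide), z up. Both share one level top at z = 60 mm; ledge x = -280 to -85 mm, blue tray x = -85 to +85 mm.
- seat (a point): Middle of the blue tray's top plane, 60 mm above the bench, axes as stand. When home, tray lies here with the same axes. The blue tray is open in the middle (|y| < 34 mm): pins ride only on its two side flanges, |y| 34 to 95 mm.
- socket_far (a point): Mouth of the far left socket, at x = +55, y = +78 mm from the seat. Four square sockets, 19 mm wide, 24 mm deep: far pair at x = +55, y = +-78, near pair at x = -55, y = +-50 mm, so leading pins pass outside the near sockets. In each, 7 mm down, two sprung balls stand out 4.5 mm from the +y and -y walls.
- tray: Loose orange tray with a fixed clear lid: a closed box with flat upright sides, 150 mm along x, 180 mm along y, 45 mm high without its pins, about 0.45 kg. Origin at the centre of the box's underside, z up; +x is the end that leads when sliding. It starts roughly in line with the stand. It slides with plain friction (a few N) and stays where it is left.
- pin_lead (a point): Tip of the leading left pin, at x = +55, y = +78, z = -20 mm on the tray. Four black pins 20 mm long, 16 mm thick, the last 12 mm tapering to 6 mm: leading pair x = +55, y = +-78, trailing pair x = -55, y = +-50 mm. On its pins the box stands 20 mm above the ledge's top; over the sockets it drops by itself 11 to 14 mm and is caught by the sprung balls.
- lid_mark (a point): Centre of the lid's upper face (yellow disc, 44 mm across), 45 mm above the tray's origin: the place to press. Once the pins have dropped in, roughly 10 to 20 N here overcomes the sprung balls and takes the tray down the last 6 to 9 mm until the box rests on the blue tray; it then stays down.
- coupling: White pipe coupling, a ring 60 mm across and 50 mm high standing on the bench; origin under its centre. Leave alone.
- screwdriver: Green-handled screwdriver lying on the bench beside the stand, about 200 mm long. Leave alone.
- jar: Small clear jar, 60 mm across and 90 mm high, standing on the bench; origin under its centre. Leave alone.
Mind the look-alikes: they are no part of the job. What is meant by the tray is not green, and is the larger of those in its own colour.

How it is judged:
At the end, for the whole second after the job is handed in: The orange tray sits home on the blue tray: underside less than 2.5 mm above its top, centre within 4 mm and turned less than 0.04 rad from the seat, level within 0.025 rad, and at rest (horizontal distance between tray and seat below 0.004 m and angle between the x axis of tray and the x axis of stand, either way round below 0.04 rad and z of tray in the frame of seat between -0.003 and 0.0025 m and angle between tray's own z axis and vertical below 0.025 rad and linear speed of tray below 0.01 m/s); the robot touches nothing.
It fails at once if the white coupling is moved more than 25 mm (distance of coupling from where it was at the start of the episode above 0.025 m).
It fails at once if the screwdriver is moved more than 25 mm (distance of screwdriver from where it was at the start of the episode above 0.025 m).
It fails at once if the jar is moved more than 25 mm (distance of jar from where it was at the start of the episode above 0.025 m).
It also fails if it takes over 72 s, if anything falls off the work surface, if the arm or the gripper's body presses on something with over 40 N, if the wrist force passes 120 N, or if a joint passes its speed limit or range.

## Working session

There is one attempt and no reset: what is moved stays moved. The work goes in short steps, Python scripts to look and compute and a shell command to move; the robot and the scene stay as the last step left them, time stands still between calls to the robot, and variables do not carry over. Pictures are saved under pics/ and viewed, at most 10 in all, crops included, and the job is handed in when it is done.

```bash
mkdir -p pics
python3 - <<'E'
from bench import bot
import cv2
s=bot.observe();print({k:s[k] for k in('time_s','eef_pos','ee_rot','wrist_force','gripper_width')})
for n in('scene','side'):
    f=bot.grab_frame(n);cv2.imwrite(f'pics/{n}0.png',f['img'][:,:,::-1]);print(n,f['camera_matrix'],f['rvec'],f['tvec'])
E
```

```text
{'time_s': 0.0, 'eef_pos': array([0.23143657, 0.52562351, 0.24737679]), 'ee_rot': array([-0.64680857, -3.07370655,  0.00312595]), 'wrist_force': array([-0.23325923, -0.62743026,  1.34213193]), 'gripper_width': 0.0854513489376465}
scene [[433.08131642   0.         320.89935447]
 [  0.         433.08131642 196.3516356 ]
 [  0.           0.           1.        ]] [ 1.31965746  2.0129887  -1.03327395] [ 0.13155533 -0.15133123  1.35816773]
side [[417.55517461   0.         315.8695098 ]
 [  0.         417.55517461 199.52494435]
 [  0.           0.           1.        ]] [ 2.1505167  -0.97798338  0.4067831 ] [-0.28383547  0.32784802  0.74252676]
```

View pics/scene0.png

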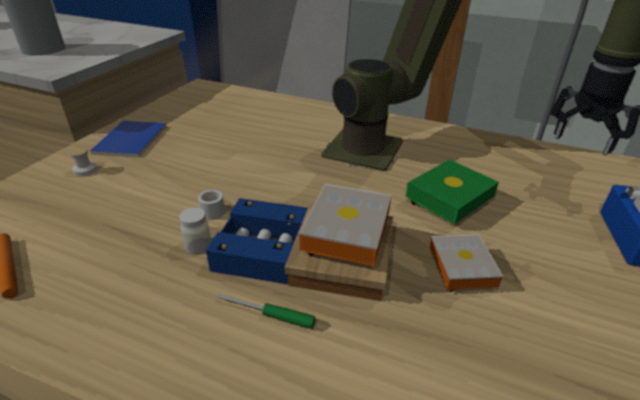

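View pics/side0.png

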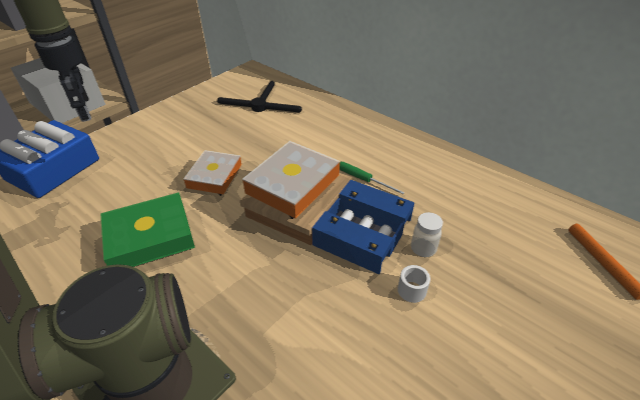

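Scene view: the candidates are a green lidded tray (452,190), a small orange tray (465,262) and a large orange tray on the plywood ledge (347,222). The large orange tray fits, because it isn't green, is the bigger of the two orange ones and stands on the ledge. In the side view it is at (292,172). The blue tray is at (260,240) in scene and (363,225) in side. I'll enlarge both views to confirm and measure.

Run:
```python
import cv2
a=cv2.imread('pics/scene0.png')[178:303,200:400];b=cv2.imread('pics/side0.png')[132:280,235:435]
cv2.imwrite('pics/sc.png',cv2.resize(a,None,fx=4,fy=4,interpolation=cv2.INTER_CUBIC))
cv2.imwrite('pics/si.png',cv2.resize(b,None,fx=4,fy=4,interpolation=cv2.INTER_CUBIC))
```

```text
(no output)
```

View pics/sc.png

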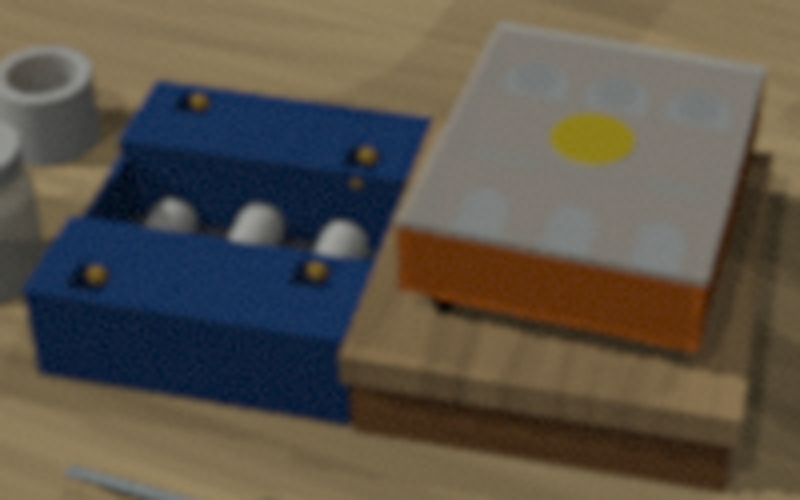

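View pics/si.png

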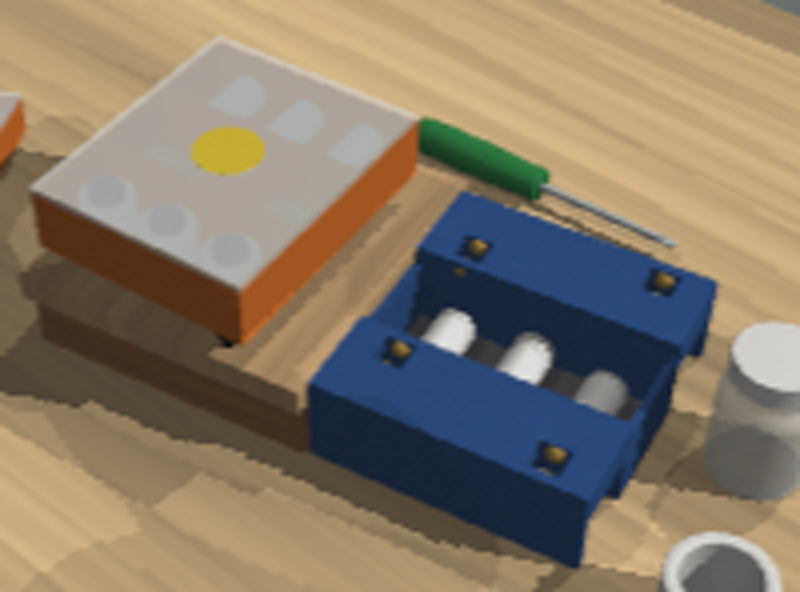

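The crops confirm the target: the large orange tray on the ledge, with its yellow disc at crop (593,139) in scene and (228,151) in side. All four sockets are visible, and the stand's +x runs left in scene. Next I'll triangulate the points and fit the poses.

```bash
cat > geo.py <<'E'
import numpy as np,cv2
from scipy.optimize import least_squares
from scipy.spatial.transform import Rotation as R
A=np.array
C={'scene':(A([[433.08131642,0,320.89935447],[0,433.08131642,196.3516356],[0,0,1]]),A([1.31965746,2.0129887,-1.03327395]),A([.13155533,-.15133123,1.35816773])),
'side':(A([[417.55517461,0,315.8695098],[0,417.55517461,199.52494435],[0,0,1]]),A([2.1505167,-.97798338,.4067831]),A([-.28383547,.32784802,.74252676]))}
def proj(c,X):
    K,r,t=C[c];return cv2.projectPoints(np.asarray(X,float).reshape(-1,1,3),r,t,K,None)[0].reshape(-1,2)
def full(uv,off): return (A(uv,float)+.5)/4-.5+A(off)
def tri(a,b):
    P=[C[c][0]@np.c_[cv2.Rodrigues(C[c][1])[0],C[c][2]] for c in('scene','side')]
    X=cv2.triangulatePoints(P[0],P[1],A(a,float).T,A(b,float).T);return (X[:3]/X[3]).T
def fit(obs,x0):
    # obs: list of (cam, model pts, pix); pose x,y,z,yaw
    def f(p):
        M=R.from_euler('z',p[3]).as_matrix()
        return np.concatenate([(proj(c,A(m,float)@M.T+p[:3])-u).ravel() for c,m,u in obs])
    s=least_squares(f,x0,loss='soft_l1');return s.x,np.round(f(s.x).reshape(-1,2),1)
E
cat > m1.py <<'E'
from geo import *
so,io=(200,178),(235,132)
S=[(55,78),(55,-78),(-55,50),(-55,-50)]
a=full([(94,275),(197,102),(315,271),(366,156)],so);b=full([(665,282),(553,456),(478,248),(400,351)],io)
X=tri(a,b);print('sockets mm',(X*1e3).round(1).tolist())
m=A([(x,y,0) for x,y in S])/1e3
ca=full([(30,290),(158,85),(430,118)],so);cm=A([(85,95,0),(85,-95,0),(-85,-95,0)])/1e3
cb=full([(716,287),(583,497),(312,383),(460,193)],io);cm2=A([(85,95,0),(85,-95,0),(-85,-95,0),(-85,95,0)])/1e3
p,r=fit([('scene',m,a),('side',m,b),('scene',cm,ca),('side',cm2,cb)],[*X.mean(0),-1.57]);print('seat',p.round(4),r.tolist())
L=A([(75,90,0),(75,-90,0),(-75,-90,0),(-75,90,0),(0,0,0)])/1e3
a=full([(400,230),(500,25),(765,70),(708,285),(593,139)],so);b=full([(420,122),(240,292),(33,190),(220,38),(228,151)],io)
X=tri(a,b);print('lid mm',(X*1e3).round(1).tolist())
q,r=fit([('scene',L,a),('side',L,b)],[*X[-1],-1.57]);print('lid',q.round(4),r.tolist())
d=R.from_euler('z',-p[3]).apply(q[:3]-p[:3]);print('tray in seat mm',(d*1e3).round(1),'dyaw',q[3]-p[3])
E
python3 m1.py
```

```text
sockets mm [[619.7, -98.9, 59.8], [467.7, -128.0, 59.5], [571.6, 3.3, 59.9], [474.2, -15.7, 59.5]]
seat [ 0.5328 -0.0591  0.0589 -1.3741] [[-0.5, 0.6], [-0.4, 0.1], [-0.1, 0.5], [-0.2, 0.2], [-1.1, -0.0], [-0.6, 0.4], [-1.3, 0.1], [-1.4, 0.2], [-1.6, 0.1], [-0.2, -1.4], [1.4, -0.2], [0.7, -1.3], [1.7, 1.0], [-0.8, 0.0], [0.5, -0.6]]
lid mm [[586.0, 60.7, 118.5], [406.2, 38.2, 121.5], [389.2, 186.2, 122.3], [567.0, 208.8, 122.1], [486.5, 123.5, 123.9]]
lid [ 0.4869  0.1235  0.1218 -1.4474] [[-0.5, -1.5], [-0.1, -0.0], [0.5, 0.0], [0.1, 0.1], [0.2, 0.8], [-0.2, -0.9], [0.4, -0.2], [-0.4, 0.3], [-0.1, 0.1], [0.4, 0.7]]
tray in seat mm [-188.    -9.4   62.9] dyaw -0.07329464778417205
```

Run:
```python
from geo import *
def ray(c,uv,z):
    K,r,t=C[c];M=cv2.Rodrigues(r)[0];o=-M.T@t;d=M.T@np.linalg.inv(K)@A([*uv,1.]);return (o+d*(z-o[2])/d[2]).round(3)
print('small tray corners',[ray('scene',u,.045)[:2].tolist() for u in((432,237),(484,237),(499,277),(450,280))],'green',[ray('scene',u,.06)[:2].tolist() for u in((452,163),(497,187),(457,208),(407,186))])
yaw=-1.381;seat=A([.5333,-.0598,0]);M=R.from_euler('z',yaw)
r0=A([-0.64680857,-3.07370655,0.00312595]);e=A([.23143657,.52562351,.24737679])
ty=yaw+np.pi/2;Rt=R.from_matrix(np.c_[[-np.sin(ty),np.cos(ty),0],[np.cos(ty),np.sin(ty),0],[0,0,-1]])
Rt=R.from_matrix(np.c_[[np.sin(ty),-np.cos(ty),0],[np.cos(ty),np.sin(ty),0],[0,0,-1]])
print('turn frac',((Rt*R.from_rotvec(r0).inv()).as_rotvec()/np.pi).round(4), np.linalg.det(Rt.as_matrix()))
for xs in(-305,-290):
    T=seat+M.apply([xs/1e3,-.009,0]);print(xs,T,((T-e)/.5).round(4),'z frac to .09',(.09-e[2])/.5)
```

```text
small tray corners [[0.396, 0.289], [0.35, 0.393], [0.463, 0.433], [0.51, 0.346]] green [[0.085, 0.278], [0.157, 0.4], [0.288, 0.323], [0.245, 0.194]]Traceback (most recent call last):
  File "<stdin>", line 8, in <module>
  File "scipy/spatial/transform/_rotation.pyx", line 1143, in scipy.spatial.transform._rotation.Rotation.from_matrix
ValueError: Non-positive determinant (left-handed or null coordinate frame) in rotation matrix 0: [[ 0.18865888  0.98204268  0.        ]
 [-0.98204268  0.18865888  0.        ]
 [ 0.          0.         -1.        ]].
```

Run:
```python
from geo import *
yaw=-1.381;seat=A([.5333,-.0598,0]);M=R.from_euler('z',yaw)
r0=A([-0.64680857,-3.07370655,0.00312595]);e=A([.23143657,.52562351,.24737679])
ty=yaw+np.pi/2;Rt=R.from_matrix(np.c_[[-np.sin(ty),np.cos(ty),0],[np.cos(ty),np.sin(ty),0],[0,0,-1]])
print('turn frac',((Rt*R.from_rotvec(r0).inv()).as_rotvec()/np.pi).round(4))
for xs in(-305,-290):
    T=seat+M.apply([xs/1e3,-.009,0]);print(xs,T,((T-e)/.5).round(4),'z frac to .09',(.09-e[2])/.5)
```

```text
turn frac [ 0.0004 -0.0006 -0.3075]
-305 [0.46692066 0.23802509 0.        ] [ 0.471  -0.5752 -0.4948] z frac to .09 -0.31475358000000003
-290 [0.46975054 0.22329445 0.        ] [ 0.4766 -0.6047 -0.4948] z frac to .09 -0.31475358000000003
```

```bash
python3 -m creep '{"travel":[[0.235,-0.288,0],[0.235,-0.288,0],[0.235,-0.288,0],[0.235,-0.288,0],[0.235,-0.288,0]],"angular":[[0,0,-0.154],[0,0,-0.154],[0,0,-0.154],[0,0,-0.154],[0,0,-0.154]],"gripper":[85,85,85,85,85]}'; python3 -m creep '{"travel":[[0.235,-0.288,0],[0.235,-0.288,0],[0.235,-0.288,0],[0.235,-0.288,0],[0.235,-0.288,0]],"angular":[[0,0,-0.154],[0,0,-0.154],[0,0,-0.154],[0,0,-0.154],[0,0,-0.154]],"gripper":[85,85,85,85,85]}'
```

```text
time_s: 0.52
eef_pos: [0.3511, 0.3785, 0.2479]
ee_rot: [1.373, 2.824, -0.004]
wrist_force: [-0.2, 0.9, 0.6]
gripper_width: 0.0846
grasp_force: 0.0
time_s: 0.93
eef_pos: [0.4693, 0.2346, 0.248]
ee_rot: [2.01, 2.412, -0.001]
wrist_force: [-0.2, 0.1, 0.5]
gripper_width: 0.085
grasp_force: 0.0
```

```bash
python3 -m creep '{"travel":[[-0.005,0.006,-0.08],[-0.005,0.006,-0.16],[-0.005,0.006,-0.23],[-0.005,0.006,-0.29],[-0.005,0.006,-0.316]],"angular":[[0,0,0.003],[0,0,0.003],[0,0,0.003],[0,0,0.003],[0,0,0.003]],"gripper":[85,85,85,85,85]}'
python3 - <<'E'
from bench import bot
import cv2,numpy as np
a=bot.grab_frame('scene')['img'][150:300,200:400];b=bot.grab_frame('side')['img'][110:260,235:435]
cv2.imwrite('pics/b.png',np.hstack([cv2.resize(x[:,:,::-1],(400,300),interpolation=cv2.INTER_CUBIC) for x in(a,b)]))
E
```

```text
time_s: 1.35
eef_pos: [0.4613, 0.2397, 0.0861]
ee_rot: [-1.99, -2.427, 0.011]
wrist_force: [-0.3, -0.3, -0.6]
gripper_width: 0.0849
grasp_force: 0.0
```

View pics/b.png

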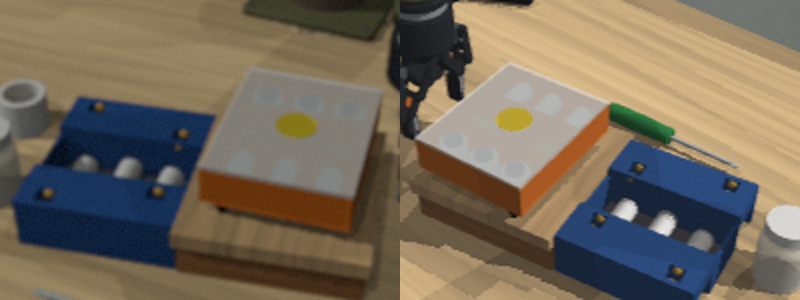

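The open gripper is down behind the tray's trailing face and clear of it. I'll start with a short push to square the tray up.

```bash
python3 -m creep '{"travel":[[0.0023,-0.012,0.004],[0.0046,-0.024,0.006],[0.0068,-0.035,0.006],[0.009,-0.047,0.006],[0.0114,-0.059,0.006]],"angular":[[0,0,0],[0,0,0],[0,0,0],[0,0,0],[0,0,0]],"gripper":[85,85,85,85,85]}'; python3 -m creep '{"travel":[[0.0023,-0.012,0],[0.0046,-0.024,0],[0.0068,-0.035,0],[0.009,-0.047,0],[0.0114,-0.059,0]],"angular":[[0,0,0],[0,0,0],[0,0,0],[0,0,0],[0,0,0]],"gripper":[85,85,85,85,85]}'; python3 -m creep '{"travel":[[0.0023,-0.012,0],[0.0046,-0.024,0],[0.0046,-0.024,0]],"angular":[[0,0,0],[0,0,0],[0,0,0]],"gripper":[85,85,85]}'
python3 - <<'E'
from bench import bot
import cv2,numpy as np
a=bot.grab_frame('scene')['img'][170:290,200:400];b=bot.grab_frame('side')['img'][122:242,235:435]
cv2.imwrite('pics/c.png',np.vstack([cv2.resize(x[:,:,::-1],None,fx=2.5,fy=2.5,interpolation=cv2.INTER_CUBIC) for x in(a,b)]))
E
```

```text
time_s: 1.87
eef_pos: [0.4708, 0.2112, 0.0946]
ee_rot: [1.991, 2.429, 0.003]
wrist_force: [-0.2, 0.4, 0.1]
gripper_width: 0.0853
grasp_force: 1.4
time_s: 2.28
eef_pos: [0.476, 0.182, 0.0935]
ee_rot: [1.991, 2.43, 0.001]
wrist_force: [-0.6, 4.7, 3.0]
gripper_width: 0.0851
grasp_force: 2.3
time_s: 2.53
eef_pos: [0.4786, 0.1688, 0.0933]
ee_rot: [1.99, 2.429, -0.001]
wrist_force: [-0.1, -0.3, -0.3]
gripper_width: 0.085
grasp_force: 0.0
```

View pics/c.png

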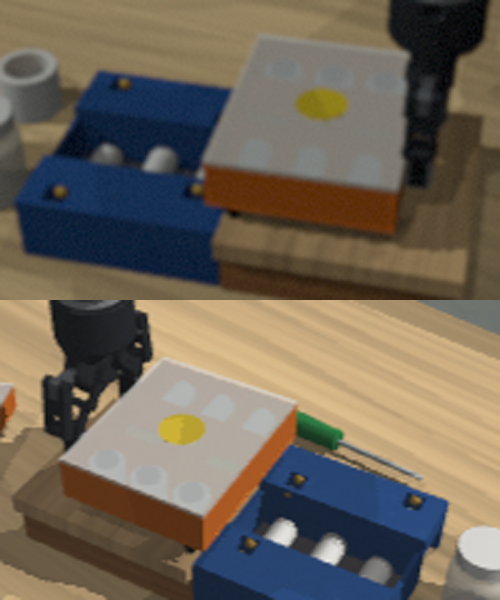

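The tray has moved and its trailing face looks flush against both fingers. Its disc is at crop (322,104) in scene and (181,129) in side. I'll measure the pose.

```bash
cat > m2.py <<'E'
from geo import *
def up(uv,o): return (A(uv,float)+.5)/2.5-.5+A(o)
SEAT=A([.5333,-.0598,.06]);YAW=-1.381
L=A([(75,90,0),(75,-90,0),(-75,-90,0),(-75,90,0),(0,0,0)])/1e3
def run(sc,si,so,io,isc,isi):
    a=up(sc,so);b=up(si,io)
    q,r=fit([('scene',L[isc],a),('side',L[isi],b)],[.5,.1,.125,YAW]);print('lid',q.round(4),r.tolist())
    print('tray in seat mm',(R.from_euler('z',-YAW).apply(q[:3]-SEAT)*1e3).round(1),'dyaw',round(q[3]-YAW,4))
E
python3 - <<'E'
from m2 import *
run([(205,167),(262,36),(397,190),(322,104)],[(298,103),(208,215),(63,163),(165,60),(181,129)],(200,170),(235,122),[0,1,3,4],[0,1,2,3,4])
from bench import bot
e=bot.observe()['eef_pos'];print('tcp in seat',(R.from_euler('z',-YAW).apply(e-SEAT)*1e3).round(1))
E
```

```text
lid [ 0.5004  0.0854  0.1219 -1.3598] [[-0.8, -1.1], [-2.2, -0.0], [1.0, 0.5], [-0.3, 0.9], [-0.1, -0.5], [-0.7, 1.0], [-0.8, -0.5], [-0.6, -0.8], [0.8, 0.7]]
tray in seat mm [-148.8   -4.9   61.9] dyaw 0.0212
tcp in seat [-235.2  -11.3   32.9]
```

```bash
python3 -m creep '{"travel":[[0.0033,-0.0145,0],[0.0066,-0.029,0],[0.0099,-0.0435,0],[0.0132,-0.058,0],[0.0165,-0.0726,0]],"angular":[[0,0,0],[0,0,0],[0,0,0],[0,0,0],[0,0,0]],"gripper":[85,85,85,85,85]}'; python3 -m creep '{"travel":[[0.0033,-0.0145,0],[0.0066,-0.029,0],[0.0099,-0.0435,0],[0.0132,-0.058,0],[0.0165,-0.0726,0]],"angular":[[0,0,0],[0,0,0],[0,0,0],[0,0,0],[0,0,0]],"gripper":[85,85,85,85,85]}'; python3 -m creep '{"travel":[[0.0033,-0.0145,0],[0.0066,-0.029,0],[0.0099,-0.0435,0],[0.0132,-0.058,0],[0.0132,-0.058,0]],"angular":[[0,0,0],[0,0,0],[0,0,0],[0,0,0],[0,0,0]],"gripper":[85,85,85,85,85]}'
python3 - <<'E'
from bench import bot
from m2 import *
e=bot.observe()['eef_pos'];print('tcp in seat',(R.from_euler('z',-YAW).apply(e-SEAT)*1e3).round(1))
a=bot.grab_frame('scene')['img'][170:290,190:390];b=bot.grab_frame('side')['img'][142:262,255:455]
cv2.imwrite('pics/d.png',np.vstack([cv2.resize(x[:,:,::-1],None,fx=2.5,fy=2.5,interpolation=cv2.INTER_CUBIC) for x in(a,b)]))
E
```

```text
time_s: 3.05
eef_pos: [0.486, 0.133, 0.093]
ee_rot: [-1.991, -2.43, 0.001]
wrist_force: [-1.1, 2.2, -1.0]
gripper_width: 0.0851
grasp_force: 0.9
time_s: 3.47
eef_pos: [0.4945, 0.0968, 0.0933]
ee_rot: [-1.991, -2.43, 0.0]
wrist_force: [-0.4, 2.4, -1.6]
gripper_width: 0.0849
grasp_force: 0.9
time_s: 3.88
eef_pos: [0.5018, 0.0671, 0.0934]
ee_rot: [1.991, 2.428, -0.0]
wrist_force: [-0.0, 0.4, 0.9]
gripper_width: 0.0853
grasp_force: 0.0
tcp in seat [-130.5   -7.    33.4]
```

View pics/d.png

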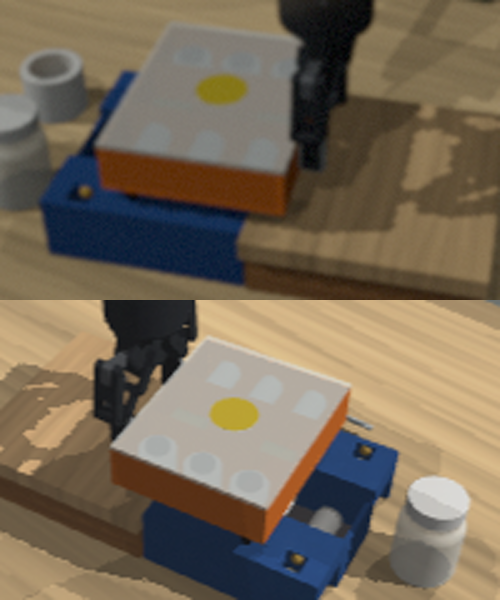

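The tray is straddling the blue tray. Its disc is at crop (221,89) in scene and (234,114) in the side half, and both far sockets are still uncovered. I'll measure again.

Run:
```python
from m2 import *
run([(100,147),(172,24),(287,181),(221,89)],[(351,84),(270,208),(112,147),(210,38),(234,114)],(190,170),(255,142),[0,1,3,4],[0,1,2,3,4])
```

```text
lid [ 0.5248 -0.0155  0.1218 -1.367 ] [[-1.4, 0.4], [-0.7, 0.1], [-0.5, -2.3], [0.6, 1.5], [0.0, -0.0], [-0.8, 0.1], [-0.4, 0.0], [-1.2, -0.7], [0.3, 0.2]]
tray in seat mm [-45.2   0.   61.8] dyaw 0.014
```

```bash
python3 -m creep '{"travel":[[0.0026,-0.0133,0],[0.0051,-0.0267,0],[0.0077,-0.04,0],[0.0102,-0.0534,0],[0.0128,-0.0668,0]],"angular":[[0,0,-0.001],[0,0,-0.002],[0,0,-0.003],[0,0,-0.003],[0,0,-0.003]],"gripper":[85,85,85,85,85]}'; python3 -m creep '{"travel":[[0.0006,-0.003,0],[0.0012,-0.006,0],[0.0018,-0.009,0],[0.0024,-0.012,0],[0.0026,-0.0138,0]],"angular":[[0,0,0],[0,0,0],[0,0,0],[0,0,0],[0,0,0]],"gripper":[85,85,85,85,85]}'
python3 - <<'E'
from bench import bot
from m2 import *
s=bot.observe();print('tcp in seat',(R.from_euler('z',-YAW).apply(s['eef_pos']-SEAT)*1e3).round(1),s['wrist_force'])
a=bot.grab_frame('scene')['img'][170:290,190:390];b=bot.grab_frame('side')['img'][152:272,265:465]
cv2.imwrite('pics/e.png',np.vstack([cv2.resize(x[:,:,::-1],None,fx=2.5,fy=2.5,interpolation=cv2.INTER_CUBIC) for x in(a,b)]))
E
```

```text
time_s: 4.4
eef_pos: [0.5076, 0.0348, 0.0934]
ee_rot: [-2.003, -2.42, -0.001]
wrist_force: [-0.2, 3.6, 1.6]
gripper_width: 0.0851
grasp_force: 1.8
time_s: 4.82
eef_pos: [0.5088, 0.0277, 0.0932]
ee_rot: [2.002, 2.42, -0.001]
wrist_force: [-0.5, -0.7, -0.1]
gripper_width: 0.0854
grasp_force: 0.0
tcp in seat [-90.5  -7.5  33.2] [-0.48077235 -0.65158622 -0.08323341]
```

View pics/e.png

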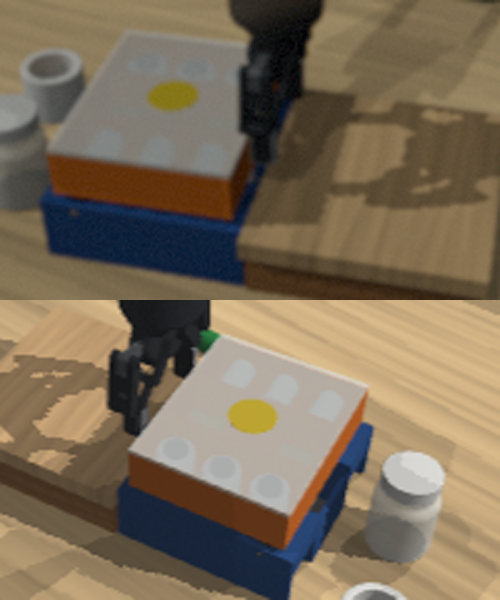

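The tray looks dropped into the sockets and level, about 6–9 mm above flush. Its disc is at crop (172,95) in scene and (252,115) in the side half. I'll measure it before pressing.

Run:
```python
from m2 import *
run([(50,157),(126,33),(238,180),(172,95)],[(367,87),(290,217),(130,151),(220,38),(252,115)],(190,170),(265,152),[0,1,3,4],[0,1,2,3,4])
```

```text
lid [ 0.5324 -0.0575  0.107  -1.3541] [[-0.5, -0.7], [-0.1, -0.4], [-1.7, 0.2], [1.1, 1.8], [-0.2, -0.6], [0.4, -0.7], [-0.5, 0.8], [-0.6, -0.4], [-0.2, 1.2]]
tray in seat mm [-2.4 -0.5 47. ] dyaw 0.0269
```

```bash
python3 -m creep '{"travel":[[-0.005,0.025,0],[-0.0094,0.049,0],[-0.0094,0.049,0.08],[-0.0094,0.049,0.15],[-0.0094,0.049,0.2]],"angular":[[0,0,0],[0,0,0],[0,0,0],[0,0,0],[0,0,0]],"gripper":[85,85,85,60,0]}'; python3 -m creep '{"travel":[[0.015,-0.056,0],[0.029,-0.112,0],[0.044,-0.168,0],[0.0586,-0.224,0],[0.0586,-0.224,0]],"angular":[[0,0,0],[0,0,0],[0,0,0],[0,0,0],[0,0,0]],"gripper":[0,0,0,0,0]}';  python3 -m creep '{"travel":[[0,0,-0.03],[0,0,-0.06],[0,0,-0.08],[0,0,-0.08],[0,0,-0.08]],"angular":[[0,0,0],[0,0,0],[0,0,0],[0,0,0],[0,0,0]],"gripper":[0,0,0,0,0]}'
```

```text
time_s: 5.33
eef_pos: [0.5042, 0.0545, 0.1954]
ee_rot: [2.0, 2.421, 0.002]
wrist_force: [1.2, -0.6, 0.6]
gripper_width: 0.0634
grasp_force: 0.0
time_s: 5.75
eef_pos: [0.5352, -0.0622, 0.1936]
ee_rot: [2.002, 2.416, -0.001]
wrist_force: [1.0, 0.4, 0.4]
gripper_width: 0.0004
grasp_force: 0.0
time_s: 6.17
eef_pos: [0.5327, -0.058, 0.1527]
ee_rot: [-2.0, -2.42, 0.001]
wrist_force: [-0.1, -0.2, 0.8]
gripper_width: -0.0
grasp_force: 0.0
```

```bash
python3 -m creep '{"travel":[[0,0,-0.015],[0,0,-0.03],[0,0,-0.04],[0,0,-0.045],[0,0,-0.05]],"angular":[[0,0,0],[0,0,0],[0,0,0],[0,0,0],[0,0,0]],"gripper":[0,0,0,0,0]}';  python3 -m creep '{"travel":[[0,0,-0.003],[0,0,-0.006],[0,0,-0.009],[0,0,-0.012],[0,0,-0.012]],"angular":[[0,0,0],[0,0,0],[0,0,0],[0,0,0],[0,0,0]],"gripper":[0,0,0,0,0]}'
```

```text
time_s: 6.58
eef_pos: [0.5332, -0.0591, 0.1279]
ee_rot: [-2.002, -2.42, 0.0]
wrist_force: [-1.6, 0.6, 10.4]
gripper_width: -0.0
grasp_force: 5.7
time_s: 7.0
eef_pos: [0.5339, -0.0592, 0.1227]
ee_rot: [2.002, 2.419, 0.001]
wrist_force: [-1.7, -0.5, 0.4]
gripper_width: -0.0003
grasp_force: 0.0
```

```bash
python3 -m creep '{"travel":[[0,0,-0.001],[0,0,-0.002],[0,0,-0.003],[0,0,-0.003],[0,0,-0.003]],"angular":[[0,0,0],[0,0,0],[0,0,0],[0,0,0],[0,0,0]],"gripper":[0,0,0,0,0]}';  python3 -m creep '{"travel":[[0,0,-0.001],[0,0,-0.002],[0,0,-0.003],[0,0,-0.003],[0,0,-0.003]],"angular":[[0,0,0],[0,0,0],[0,0,0],[0,0,0],[0,0,0]],"gripper":[0,0,0,0,0]}'
```

```text
time_s: 7.42
eef_pos: [0.5336, -0.0593, 0.122]
ee_rot: [2.002, 2.42, 0.001]
wrist_force: [-2.3, 1.2, 9.9]
gripper_width: -0.0001
grasp_force: 4.9
time_s: 7.83
eef_pos: [0.5336, -0.0593, 0.122]
ee_rot: [2.002, 2.419, 0.001]
wrist_force: [-4.6, 0.8, 20.4]
gripper_width: -0.0004
grasp_force: 10.1
```

```bash
python3 -m creep '{"travel":[[0,0,-0.001],[0,0,-0.002],[0,0,-0.003],[0,0,-0.003],[0,0,-0.003]],"angular":[[0,0,0],[0,0,0],[0,0,0],[0,0,0],[0,0,0]],"gripper":[0,0,0,0,0]}';  python3 -m creep '{"travel":[[0,0,0.05],[0,0,0.12],[-0.04,0.08,0.2],[-0.08,0.16,0.25],[-0.12,0.22,0.25]],"angular":[[0,0,0],[0,0,0],[0,0,0],[0,0,0],[0,0,0]],"gripper":[0,0,0,0,0]}'
python3 - <<'E'
from bench import bot
from m2 import *
a=bot.grab_frame('scene')['img'][170:290,190:390];b=bot.grab_frame('side')['img'][152:272,265:465]
cv2.imwrite('pics/f.png',np.vstack([cv2.resize(x[:,:,::-1],None,fx=2.5,fy=2.5,interpolation=cv2.INTER_CUBIC) for x in(a,b)]))
E
```

```text
time_s: 8.25
eef_pos: [0.5337, -0.0593, 0.122]
ee_rot: [2.001, 2.419, 0.002]
wrist_force: [-8.2, 1.1, 29.2]
gripper_width: 0.0002
grasp_force: 15.3
time_s: 8.67
eef_pos: [0.4855, 0.0346, 0.2414]
ee_rot: [2.002, 2.413, 0.007]
wrist_force: [1.3, 0.7, 0.5]
gripper_width: -0.0001
grasp_force: 0.0
```

View pics/f.png

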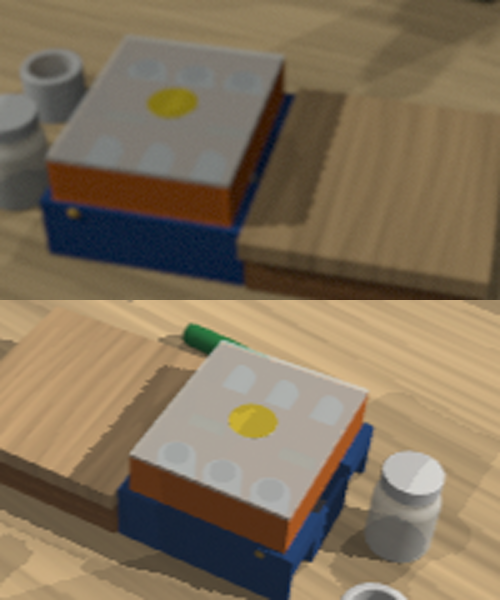

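The gripper is clear and the box looks flush on the blue tray. The disc is at crop (172,102) in scene and (252,121) in the side half, and the other items haven't moved. A final measurement follows.

Run:
```python
from m2 import *
run([(49,163),(126,38),(285,60),(233,187),(172,102)],[(367,93),(289,223),(131,156),(221,43),(252,121)],(190,170),(265,152),[0,1,2,3,4],[0,1,2,3,4])
a=up([(49,163),(126,38),(285,60),(233,187),(172,102)],(190,170));b=up([(367,93),(289,223),(131,156),(221,43),(252,121)],(265,152))
print((tri(a,b)*1e3).round(1).tolist())
```

```text
lid [ 0.533  -0.0582  0.1001 -1.3642] [[-0.4, -0.6], [0.2, 0.0], [-0.1, -0.9], [-0.6, 0.4], [0.9, 1.7], [0.1, -0.5], [0.4, -0.8], [-0.6, 0.6], [-0.2, -0.2], [0.0, 1.1]]
tray in seat mm [-1.6  0.  40.1] dyaw 0.0168
[[636.4, -112.9, 98.6], [459.1, -150.9, 99.3], [432.1, -2.2, 99.5], [604.9, 33.5, 100.2], [532.7, -59.2, 104.1]]
```

```bash
python3 -c "
from bench import bot
print(bot.finish_job())"
```

```text
the job is handed in; nothing more can be done
None
```

The orange tray is pressed home on the blue tray and the job is handed in at about 9 s: my last measurement put it level, about 1.6 mm and 0.02 rad off the seat, with its lid 20 mm lower than at the start; no verdict was returned.

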